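# Hold a reference filter in the reader's beam

## Robot

A 6-joint arm with a two-finger parallel gripper is mounted at the origin on a cart in front of the work surface, level with it; the furniture and walls round the work are solid. World frame = base frame: x ahead of the robot, y to its left, z up, the work surface at z = 0. Lengths are in mm, angles in rad, forces in N, time in s.
With the tool pointing down it reaches from about 400 to 925 mm from the base axis. Payload 12.5 kg.
Tool frame: the origin (TCP) lies at the very end of the fingers, on their centre line; the grasp point (between the pads) lies 19 mm behind it; z points along the fingers, y is the line along which they close (so a half turn about z gives the same grasp; the last joint's range is limited). The gripper opens to 95 mm and grips with 3 to 60 N. Pads are 20 mm wide; open, the fingers measure 119 mm over their backs; the gripper's body (75 mm by 180 mm) begins 59 mm behind the grasp point.
Start: joints at [1.189, 0.491, 1.559, -0, 1.092, -0.106], TCP at [170.18, 601.403, 214.661] pointing down, gripper open.
Joint ranges: [-3.1, 3.1], [-0.84, 2.19], [0.05, 2.79], [-1.13, 4.28], [0.06, 2.93], [-2.69, 2.69]. Speed limits (rad/s): [2.22, 2.22, 2.79, 3.14, 3.14, 3.14].

## Interface

Orientations are given as [roll, pitch, yaw] about the fixed x, y, z axes, in that order (R = Rz(yaw) Ry(pitch) Rx(roll)).
In Python, from cell import env, optics, probe_bus gives the robot as it stands (env), with the cameras (optics) and the readings (probe_bus).
- The arm moves only by the shell command python3 steer.py 'ROWS'. ROWS is a JSON list of rows, 1 to 5 of them, each of 5 numbers: dx, dy, dz in mm, then a turn about the tool's z in rad, then the opening from 0.0 (shut) to 1.0 (fully open); each row is the pose to reach, as a shift and turn from the pose commanded when the command began, along the tool's axes at that moment; what a row does not reach only later rows make up. A row lasts 1/12 s, in which the tool goes at most 41.7 mm and 0.125 rad, less where a joint would pass 70% of its speed; a pose out of reach is approached as far as the arm can. The fingers move at their own pace and stop on an object; the grip force is fixed at half the most. Time passes only in rows, so rows that do not move let the fingers close. It prints the time, the measured TCP pose, the force, the opening and the grip force at its end.
- probe_bus.state(): the state, without advancing time (a new reading comes with each control period).
- optics.read_camera(name): name is "scene" or "top"; returns (picture, depth): 400x640x3 uint8, red, green, blue; 400x640 float32, mm along the optical axis (not along the pixel's ray), 0 where there is no reading.
- optics.camera_info(name): a dict with "vertical_fov" (degrees; the focal length in pixels is half the picture's height over the tangent of half this angle, whatever the lens; pixels are square), "cx", "cy" (the principal point, pixels), "origin" and "attitude" of the camera in the world. Camera axes: x right, y down, z forward; pixel columns grow to the right and rows downward; lengths in mm; the calibration is good to about 2 mm. A picture is of the moment at which its call begins. camera_info takes no time and is no camera call.
- env.job_done(): hands the job in; it is judged then, once.
The state is a dict: "t": time; "joints": joint angles; "qvel": joint speeds; "tau": joint torques, N m; "eef_pos": TCP position; "tcp_rot": TCP orientation; "ft_force": force on the tool from outside, world axes, zero at the start; "moment": the same for the moment, N m; "opening": opening from 0.0 (shut) to 1.0 (fully open); "grip_force": force on a finger pad.
Only numpy, scipy, OpenCV 4.12 (cv2) and the standard library are available. Lean on these libraries where they do the work, as an engineer would, in place of code of your own. Each camera call takes 0.05 s, during which the arm holds its last target. There are 200 camera calls.

## Task

Pull the orange-handled filter paddle straight up out of its spring-clip holder, then lower its blade through the slot in the top of the filter reader without forcing it and hold it there, upright, with the white line on the blade level with the reader's top face. Finish while still holding the paddle in the gripper: it must hang from the gripper, and not stand on the reader. Leave the blue-handled paddle in its holder and do not disturb the dropper bottle or the vial.

Things in the scene. Friction and masses are not known exactly. Their poses are not given: they have to be found in the camera images.
- paddle_orange: Loose paddle, 70 g: flat black blade below, orange handle above; stands upright in its holder. Origin mid blade tip (underside), z up along it, x thickness, y width. Blade 8 x 36 mm, z = 0 to 70 mm (last 4 mm stepped in to 6 x 33; edge notches at z = 22 to 30). Handle 14 x 36 mm, z = 70 to 118 mm: grip from above across the 14 mm. White line round the blade at z = 52 mm.
- paddle_orange_line (a point): Middle of the blade of the orange paddle at the height of its white line (18 mm below the handle, 52 mm above the tip).
- paddle_orange_grip (a point): Centre of the grip on the orange handle, 96 mm above the blade's tip.
- paddle_blue: The same paddle with a blue handle, in the other holder: leave it alone.
- holder_orange: Grey holder screwed to the bench; the orange paddle stands in its pocket (11 x 39 mm, floor 6 mm up, axes as the paddle's, walls 50 mm high, base plate 56 x 90 mm). Origin mid underside. Two spring balls snap into the blade's notches: a straight upward pull of about 12 to 19 N frees it within the first 4 mm, then they drag with about 6 N; the tip clears the walls after 44 mm.
- holder_blue: The same holder, with the blue paddle.
- reader: Filter reader, fixed to the bench: white box 70 x 90 mm (x, y), 78 mm high, with a grey slotted top plate; at its left (+y) a white electronics box 90 x 68 mm, 56 mm high, with a dark screen. Origin mid underside of the slotted box, z up. Chamber under the slot 50 x 70 mm, its floor 70 mm below the top face.
- reader_slot (a point): Centre of the slot, at the height of the top face (78 mm). The slot is 12 mm (reader's x) by 40 mm (reader's y), so the blade has 2 mm of clearance on every side; the top plate is 10 mm thick. Axes as the reader's.
- dropper_bottle: Amber dropper bottle with a black bulb, 34 mm wide, 104 mm high, loose on the bench; origin at the middle of its underside. Bystander.
- vial: Small clear vial with a black cap, 22 mm wide, 54 mm high, loose on the bench; origin at the middle of its underside. Bystander.
- microscope: White microscope, fixed, up to 0.42 m high, about x = 0.27 to 0.55, y = -0.13 to 0.07 m: keep clear. To its right (y < -0.2 m) thin fixed air tubes hang over the bench, 0.26 to 0.52 m up; pass over them high, or between them and the robot. A green hose with a coil hangs at the left, y > 0.33 m.

How it is judged:
By the outcome, as a careful person would: the job done as asked, in the order asked, and still so for the second after the job is handed in, while the arm keeps its last pose, push and grip.
It also fails if it takes over 53 s, if anything falls off the work surface, if the arm or the gripper's body presses on something with over 40 N, if the wrist force passes 120 N, or if a joint passes its speed limit or range.

## Working session

There is one attempt and no reset: what is moved stays moved. The work goes in short steps, Python scripts to look and compute and a shell command to move; the robot and the scene stay as the last step left them, time stands still between calls to the robot, and variables do not carry over. Pictures are saved under pics/ and viewed, at most 10 in all, crops included, and the job is handed in when it is done.

```bash
ls; mkdir -p pics; cat > h.py <<'E'
from cell import env, optics, probe_bus
import numpy as np, cv2
from scipy.spatial.transform import Rotation as R
def cam(n):
    i=optics.camera_info(n); f=200/np.tan(np.radians(i["vertical_fov"])/2)
    a=np.array(i["attitude"],float)
    M=a if a.shape==(3,3) else R.from_euler('xyz',a).as_matrix()
    return f,i["cx"],i["cy"],np.array(i["origin"],float),M
def pts(n,d):
    f,cx,cy,o,M=cam(n); v,u=np.mgrid[:400,:640]
    return np.stack([(u-cx)/f*d,(v-cy)/f*d,d],-1)@M.T+o
def onplane(n,u,v,z):
    f,cx,cy,o,M=cam(n); r=M@np.array([(u-cx)/f,(v-cy)/f,1]); return o+r*(z-o[2])/r[2]
def proj(n,p):
    f,cx,cy,o,M=cam(n); c=M.T@(np.array(p)-o); return f*c[0]/c[2]+cx,f*c[1]/c[2]+cy
E
python3 - <<'E'
from h import *
for n in("scene","top"):
    print(optics.camera_info(n)); p,d=optics.read_camera(n); np.savez(f"{n}0.npz",p=p,d=d); cv2.imwrite(f"pics/{n}0.png",p[:,:,::-1])
print(probe_bus.state())
E
```

```text
cell.py
pics
steer.py
{'vertical_fov': 48.18850807055166, 'cx': 329.67833971943116, 'cy': 200.68854829707186, 'origin': array([-58.24470031, 414.86492131, 615.2636174 ]), 'attitude': array([-2.19935233,  0.00582788, -1.97640195])}
{'vertical_fov': 45.86398976096159, 'cx': 324.96572980724414, 'cy': 201.61301571071215, 'origin': array([ 443.09174894,  141.71832069, 1000.97104225]), 'attitude': array([-3.01361445,  0.02472604, -1.58979574])}
{'t': 0.1, 'joints': array([ 1.18939827e+00,  4.91482712e-01,  1.55936603e+00, -3.06102806e-05,
        1.09168011e+00, -1.05604474e-01]), 'qvel': array([ 0.00067777, -0.00095242, -0.00068972,  0.00082799,  0.00130364,
       -0.00054252]), 'tau': array([ 2.25227675e-03, -6.13614964e+01, -2.58608097e+01,  6.94302307e-02,
        4.69808711e-02,  1.00992315e-05]), 'eef_pos': array([170.10750597, 601.19826149, 214.13821504]), 'tcp_rot': array([-3.14065881e+00, -7.16834490e-05,  2.86581316e+00]), 'ft_force': array([-0.56033854,  0.20015101,  1.3625946 ]), 'moment': array([ 0.04578374, -0.02194388,  0.00993403]), 'grip_force': 0.0, 'opening': 0.9992129057394395}
```

View pics/scene0.png

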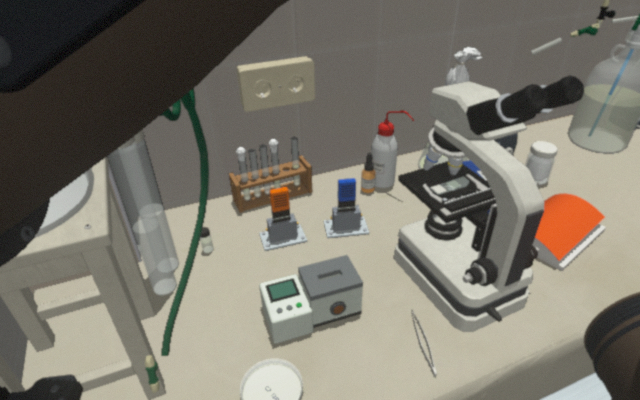

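View pics/top0.png

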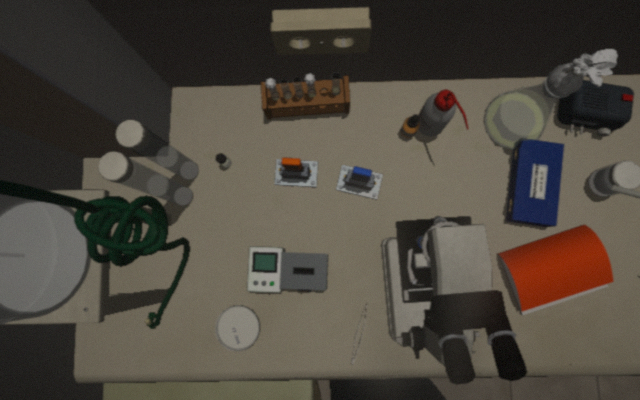

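The scene view shows the orange paddle at about (281,200), the blue one at (346,190), the reader slot near (330,272), the vial at (206,240) and the bottle at (369,175). In the top view they are at orange (291,162), blue (361,173), slot (304,271), vial (223,161) and bottle (410,125). Next I'll measure them.

```bash
cat >> h.py <<'E'
def comp(m,near):
    n,l,s,c=cv2.connectedComponentsWithStats(m.astype(np.uint8)); 
    k=min((k for k in range(1,n) if s[k,4]>=8),key=lambda k:np.hypot(*(c[k]-near))); return l==k
def rect(m):
    c=max(cv2.findContours(m.astype(np.uint8),cv2.RETR_EXTERNAL,cv2.CHAIN_APPROX_NONE)[0],key=len); return cv2.minAreaRect(c)
E
python3 - <<'E'
from h import *
T=np.load("top0.npz");S=np.load("scene0.npz")
for n,D,near,blue in(("top",T,(291,162),(361,173)),("scene",S,(281,200),(346,190))):
    hsv=cv2.cvtColor(D["p"],cv2.COLOR_RGB2HSV); P=pts(n,D["d"])
    m=comp((hsv[...,0]<16)&(hsv[...,1]>170)&(hsv[...,2]>90),near)
    q=P[m]; q=q[D["d"][m]>0]
    print(n,"orange px",m.sum(),rect(m),"P med",np.median(q,0).round(1),"min",q.min(0).round(),"max",q.max(0).round())
    if n=="top": # top face by depth
        t=m&(P[...,2]>115); print("topface",t.sum(),rect(t),P[t].mean(0))
T_P=pts("top",T["d"])
def showh(u0,u1,v0,v1,st=2):
    print("z map",u0,v0); print(T_P[v0:v1:st,u0:u1:st,2].round().astype(int))
showh(270,322,150,190,2)
showh(278,332,248,296,3)
p=T["p"]
a=cv2.resize(p[145:195,265:335],None,fx=8,fy=8,interpolation=cv2.INTER_CUBIC)
b=cv2.resize(p[245:297,265:335],None,fx=8,fy=8,interpolation=cv2.INTER_CUBIC)
im=cv2.convertScaleAbs(np.vstack([a[:380],b[:416]])[:, :],alpha=1.5)
im=np.hstack([a[:400],b[:400]])[:,:]
cv2.imwrite("pics/crop1.png",cv2.resize(cv2.convertScaleAbs(im,alpha=1.5),(800,286))[:,:,::-1])
E
```

```text
top orange px 114 ((290.5, 161.0), (6.0, 17.0), 90.0) P med [635.1 225.9 124.7] min [629. 209. 120.] max [642. 241. 130.]
topface 114 ((290.5, 161.0), (6.0, 17.0), 90.0) [633.38604161 224.42539056 132.25940634]
scene orange px 339 ((279.7162170410156, 198.7972869873047), (22.522661209106445, 18.248287200927734), 80.53767395019531) P med [630.8 229.7 109.9] min [626. 162.  11.] max [799. 246. 128.]
z map 270 150
[[   2    3    3    6    3   -1    4    2    1    3    5    1    3   -3
     1    5    0    3    1   -1    4    2    0    2    1    1]
 [   0   -2   -1    1    5    2    1    2    2    0    0   -1    1    1
    -1    0    1    1    3    1    3    5    4    1    1    2]
 [   2    5   -1    0    0    1   -2    3    1    0    3    3    0    0
    -1    0    0    2   -1    3    4    0    3    1    0    1]
 [   1   -1   -1    0    4    2    4    2    1    0    0    0    0    1
     0    4    1    2    1    0    1    1   -1    4    0    0]
 [  -2   -1    1   -1    2   -1  124  127  123  125  124  124  126  124
   126    0    0    3    4    1    1    2    3   -1   -1    3]
 [   2    
[... 2850 characters left out ...]
7   78   78
    82   80   71    3]
 [  57   80   78   79   79   81   78   76   76   79   79   79   79   79
    81   80   63    2]
 [  58   76   79   79   81   78   81   77   81   79   78   76   77   74
    76   77   52    0]
 [  59   78   77   77   81   82   80   80   79   79   80   78   78   78
  1001   81   42    4]
 [  57   79   78   79   79   81   79   76   80   77   79   77   80   80
    81   80   32    0]
 [  56   79   77   80   79   80   79   80   77   81   78   80   81   78
    79   78   19    2]
 [  57   35   -1    2   -2    1    0   45   51   52   47    1    0    1
     2    2    1   -3]
 [  -1    2    3    0    2    3    0    3    1    0    2   -1   -1    2
     2    0    2    1]]
```

View pics/crop1.png

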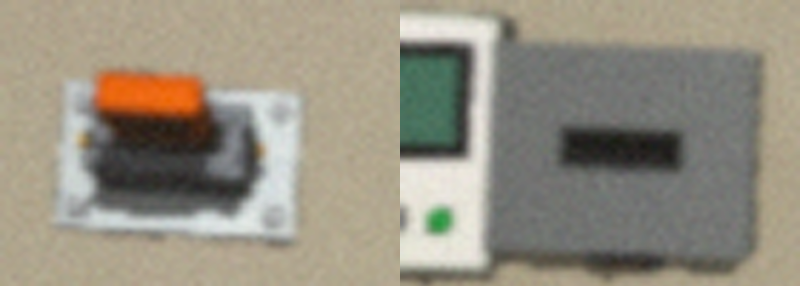

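The enlarged crop shows the orange handle with its long side along y, roughly aligned with its holder, and the dark slot in the grey plate, also along y. Next are fine positions and yaws.

```bash
python3 - <<'E'
from h import *
T=np.load("top0.npz");p=T["p"];P=pts("top",T["d"]);g=p.astype(float).sum(2)
v,u=np.mgrid[:400,:640]
def plane(m,z):
    (c,s,a)=rect(m); b=cv2.boxPoints((c,(s[0],s[1]),a)); q=np.array([onplane("top",*x,z)[:2] for x in b])
    e0,e1=q[1]-q[0],q[2]-q[1]; L=e0 if np.hypot(*e0)>np.hypot(*e1) else e1
    print("  centre",q.mean(0).round(1),"sides",np.hypot(*e0).round(1),np.hypot(*e1).round(1),"long axis deg",np.degrees(np.arctan2(L[1],L[0])).round(2))
def win(u0,u1,v0,v1): return (u>=u0)&(u<u1)&(v>=v0)&(v<v1)
def xyfit(m,z,name):
    q=np.array([onplane("top",a,b,z)[:2] for b,a in np.argwhere(m)]); C=np.cov(q.T); w,V=np.linalg.eigh(C); L=V[:,1]
    print(name,m.sum(),"mean",q.mean(0).round(1),"sides",np.sqrt(12*w).round(1),"deg",np.degrees(np.arctan2(L[1],L[0])).round(2)); 
hsv=cv2.cvtColor(p,cv2.COLOR_RGB2HSV)
o=win(275,310,150,175)&(hsv[...,0]<16)&(hsv[...,1]>150)&(hsv[...,2]>70)
print("orange V rows",hsv[152:172,290,2],hsv[152:172,290,0],T_ if 0 else P[152:172,290,2].round())
top=o&(P[...,2]>117)&(P[...,2]<135)
xyfit(top,124,"handle top"); plane(top,124)
base=win(268,324,150,192)&(P[...,2]>3.5)&(P[...,2]<200); base=comp(cv2.morphologyEx(base.astype(np.uint8),cv2.MORPH_OPEN,np.ones((3,3))),(296,173)); print("base"); plane(base,6)
wb=win(268,324,150,192)&(hsv[...,1]<45)&(g>330); print("white",wb.sum()); plane(comp(wb,(296,180)),6)
rd=win(281,333,248,296)&(P[...,2]>70)&(P[...,2]<90); rd=cv2.morphologyEx(rd.astype(np.uint8),cv2.MORPH_CLOSE,np.ones((3,3)));print("reader"); plane(rd,78)
# slot subpixel: darkness fraction
W=win(286,320,262,280); bg=np.median(g[win(286,320,256,264)]); dk=np.percentile(g[W],2)
f=np.clip((bg-g)/(bg-dk),0,1)*W; f[f<.2]=0; f=f*comp(f>.2,(304,271))
q=np.array([onplane("top",a,b,78)[:2] for b,a in np.argwhere(f>0)]);w=f[f>0]
c=(q*w[:,None]).sum(0)/w.sum(); C=((q-c).T*w)@(q-c)/w.sum(); e,V=np.linalg.eigh(C); L=V[:,1]
print("slot",c.round(1),np.sqrt(12*e).round(1),np.degrees(np.arctan2(L[1],L[0])).round(2), w.sum())
# scene-view slot
S=np.load("scene0.npz");PS=pts("scene",S["d"]);gs=S["p"].astype(float).sum(2)
t=(abs(PS[...,2]-78)<6)&win(295,365,255,305); print("scene reader top z",np.median(PS[t][:,2]))
W=win(310,350,260,285); bg=np.median(gs[t]); m=comp((gs<bg*.6)&W,(330,272)); print("slot scene"); r=np.array([onplane("scene",a,b,78)[:2] for b,a in np.argwhere(m)]); print(r.mean(0).round(1),np.ptp(r,axis=0).round(1),m.sum())
E
```

```text
orange V rows [118 113 117 118 114 108 134 151 156 158 158 142 108  57  34  29  30  32
  27  38] [ 18  22  18  21  21  13  10  11  12  12  12  11  10  10  12  15 177  21
   0   0] [ -0.   4.   3.   1.   0.   4. 124. 124. 125. 125. 127. 122. 120. 115.
 110.  93.  87.  60.  50.  52.]
handle top 126 mean [635.  224.7] sides [13.8 33.7] deg 85.09
  centre [634.5 225.1] sides 32.3 13.5 long axis deg -91.41
base
  centre [637.9 226.2] sides 60.1 90.5 long axis deg -94.83
white 429
  centre [637.3 225.2] sides 56.7 95.6 long axis deg -94.64
reader
  centre [429.  206.4] sides 87.6 70.8 long axis deg -91.12
slot [428.7 207.1] [13.1 40.5] 86.95 126.84998263687926
scene reader top z 79.39904046884658Traceback (most recent call last):
  File "<stdin>", line 29, in <module>
  File "h.py", line 18, in comp
    k=min((k for k in range(1,n) if s[k,4]>=8),key=lambda k:np.hypot(*(c[k]-near))); return l==k
ValueError: min() iterable argument is empty
```

```bash
python3 - <<'E'
from h import *
A=[]
for n in("top","scene"):
    D=np.load(n+"0.npz"); P=pts(n,D["d"]); hsv=cv2.cvtColor(D["p"],cv2.COLOR_RGB2HSV)
    ok=(D["d"]>0)&(P[...,2]>60)&(P[...,0]>100)&(P[...,0]<900)&(P[...,1]<700)&(P[...,1]>-50)&(P[...,2]<800)
    gm=(hsv[...,0]>50)&(hsv[...,0]<85)&(hsv[...,1]>120)&ok
    q=P[gm]; print(n,"green by 50mm x: ymin,z")
    for x in range(100,900,50):
        k=q[(q[:,0]>=x)&(q[:,0]<x+50)&(q[:,1]>240)]
        if len(k)>3: print(x,k[:,1].min().round(),k[:,1].max().round(),k[:,2].min().round(),k[:,2].max().round())
    H=np.zeros((16,15),int)
    q=P[ok&~((P[...,0]<300)&(n=="scene"))]
    for x,y,z in q: H[int((x-100)//50),int((y+50)//50)]=max(H[int((x-100)//50),int((y+50)//50)],z)
    print("max z, rows x from 100 step50, cols y from -50 step 50");print(H)
# reader yaw from top plate edges
T=np.load("top0.npz");P=pts("top",T["d"])
xs=np.arange(284,326); up=[];lo=[]
Z=cv2.medianBlur(P[...,2].astype(np.float32),3)
for x in xs:
    r=np.where(Z[245:300,x]>70)[0]+245; up.append(r.min());lo.append(r.max())
for e in(up,lo):
    k=np.polyfit(xs,e,1); a=onplane("top",284,np.polyval(k,284),78);b=onplane("top",325,np.polyval(k,325),78)
    print("edge yaw",np.degrees(np.arctan2((a-b)[1],(a-b)[0])).round(2),a[0].round(1),b[0].round(1))
E
```

```text
top green by 50mm x: ymin,z
300 465.0 489.0 99.0 145.0
350 424.0 493.0 99.0 193.0
400 272.0 425.0 61.0 446.0
450 348.0 438.0 312.0 480.0
500 356.0 494.0 162.0 649.0
max z, rows x from 100 step50, cols y from -50 step 50
[[  0   0   0   0   0   0   0   0   0   0   0   0   0   0   0]
 [  0   0   0   0   0   0   0   0   0   0   0   0   0   0  82]
 [  0   0   0   0   0   0   0   0   0   0   0   0   0   0 205]
 [400 403   0   0   0   0   0   0   0   0   0   0   0   0 210]
 [416 414   0   0   0   0   0   0   0   0 148   0   0   0 215]
 [390 391   0   0  83  83  80  60   0 194 315 461 424 314 210]
 [358 358   0   0  84  84  82  63 428 447 503 501   0   0   0]
 [355 355   0   0  83  82  63 460 479 479 508 505   0   0   0]
 [272 185   0   0   0   0   0   0 650 647 314 499  67   0   0]
 [  0   0   0   0   0   0   0   0   0 328 329 316 314   0 240]
 [  0   0 129 127   0 130   0   0   0 323 328   0   0   0 245]
 [  0   0   0   0   0   0   0   0   0 305 303 522 451 385 311]
 [157   0   0   0   0   0   0   0   0   0   0 522   0   0   0]
 [134   0   0 139 150 142 150   0   0   0   0 499   0   0   0
[... 714 characters left out ...]
52 324 282 154]
 [357 357   0   0  82  82  81  61 246 232 344 353   0   0   0]
 [354 353   0   0  81  81  80  62 412 398 343 320   0   0   0]
 [233 184   0   0   0   0   0   0 401   0 314 314  85  85 139]
 [  0   0   0   0   0   0   0   0   0 306 312   0   0  79 119]
 [  0   0 127 128   0 127   0   0   0 295 291   0   0   0   0]
 [  0   0   0   0   0   0   0   0   0 280   0 226   0   0   0]
 [159   0   0   0   0   0   0   0   0   0   0 211   0   0   0]
 [154   0   0 257 150 141 150   0   0   0   0   0   0   0   0]
 [407 412 416 418 399 363 328 292 253 226   0   0   0   0   0]
 [  0   0   0   0   0   0   0   0   0   0   0   0   0   0   0]]
edge yaw 86.71 465.1 460.5
edge yaw 87.16 396.5 392.6
```

Hose and cylinders lie at x > 300, y > 345, so I will retreat in −y first, then swing round inside them.

```bash
python3 steer.py '[[-10,-38,0,0,1],[-21,-77,0,0,1],[-32,-115,0,0,1],[-43,-154,0,0,1],[-53,-190,0,0,1]]'
```

```text
t: 0.52
eef_pos: [168.9, 401.9, 214.3]
tcp_rot: [-3.141, -0.0, 2.866]
ft_force: [1.2, 0.1, 0.5]
opening: 1.0
grip_force: 0.0
```

```bash
python3 steer.py '[[-36,-17,0,0.1,1],[-72,-35,0,0.2,1],[-108,-52,0,0.3,1],[-144,-70,0,0.4,1],[-180,-87,0,0.5,1]]'; cat > go.py <<'E'
import sys; from h import *
s=probe_bus.state(); M=R.from_euler('xyz',s["tcp_rot"]).as_matrix(); t=np.array([float(a) for a in sys.argv[1:4]])
print(s["eef_pos"].round(1),"tool shift",(M.T@(t-s["eef_pos"])).round(1),"turn",round((s["tcp_rot"][2]-np.radians(float(sys.argv[4]))+np.pi)%(2*np.pi)-np.pi,3),"F",s["ft_force"].round(1))
E
python3 go.py 400 230 214 85.1
```

```text
t: 0.93
eef_pos: [319.8, 269.8, 214.7]
tcp_rot: [3.141, -0.0, 2.361]
ft_force: [1.4, 0.7, -0.2]
opening: 1.0
grip_force: 0.0
[319.8 269.8 214.7] tool shift [-84.9  28.2   0.7] turn 0.876 F [ 1.4  0.7 -0.2]
```

```bash
python3 steer.py '[[-17,6,0,0.12,1],[-34,11,0,0.24,1],[-51,17,0,0.36,1],[-68,23,0,0.48,1],[-85,28,0,0.6,1]]'; python3 go.py 636 225.3 200 85.1
```

```text
t: 1.35
eef_pos: [400.0, 231.3, 214.5]
tcp_rot: [-3.141, -0.0, 1.759]
ft_force: [0.9, 0.0, 0.2]
opening: 0.997
grip_force: 0.0
[400.  231.3 214.5] tool shift [-50.1 230.7  14.4] turn 0.274 F [0.9 0.  0.2]
```

```bash
python3 steer.py '[[-8,38,0,0.1,1],[-16,76,0,0.2,1],[-25,115,0,0.274,1],[-33,153,0,0.274,1],[-41,190,0,0.274,1]]'; python3 go.py 636 225.3 150 85.1
```

```text
t: 1.77
eef_pos: [595.4, 228.1, 214.2]
tcp_rot: [-3.141, 0.0, 1.491]
ft_force: [0.6, 1.3, 0.8]
opening: 1.003
grip_force: 0.0
[595.4 228.1 214.2] tool shift [ 0.4 40.8 64.2] turn 0.006 F [0.6 1.3 0.8]
```

```bash
python3 steer.py '[[0,20,10,0.006,1],[0,41,30,0.006,1],[0.4,41,60,0.006,1],[0.4,41,64,0.006,0.5],[0.4,41,64,0.006,0.5]]'; python3 - <<'E'
from h import *
p,d=optics.read_camera("scene"); np.savez("scene1.npz",p=p,d=d); cv2.imwrite("pics/s1.png",cv2.resize(p[110:290,190:430],None,fx=3,fy=3)[:,:,::-1]); s=probe_bus.state(); print(s["eef_pos"],proj("scene",s["eef_pos"]))
E
python3 go.py 636 225.3 83 85.1
```

```text
t: 2.18
eef_pos: [633.3, 225.3, 148.6]
tcp_rot: [-3.137, 0.001, 1.486]
ft_force: [0.3, -0.1, 0.3]
opening: 0.911
grip_force: 0.0
[634.01028948 225.68206368 150.62527067] (np.float64(278.7562790646975), np.float64(178.76094676072395))
[634.  225.7 150.6] tool shift [-0.2  2.1 67.6] turn 0.001 F [ 0.3 -0.6  0.1]
```

View pics/s1.png

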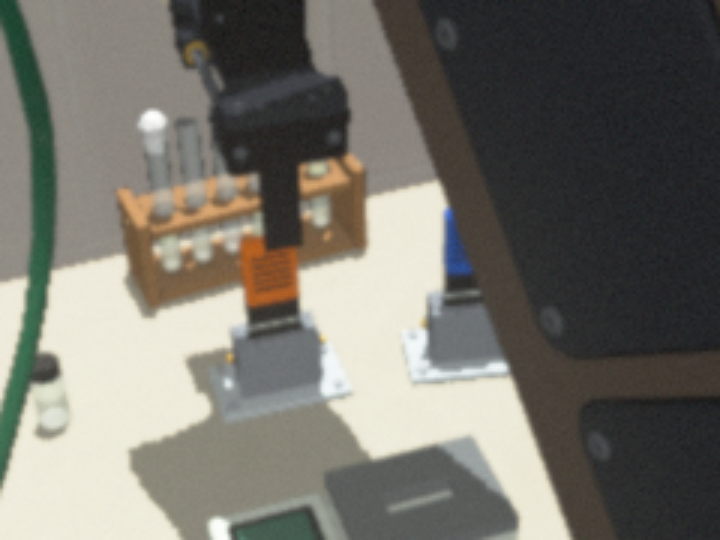

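The gripper is above the orange handle (handle at crop (270,270), near finger at (282,245) in front of it), clear of the rack and the blue paddle. I'll descend and close.

```bash
python3 steer.py '[[-0.2,2,20,0,0.6],[-0.2,2,40,0,0.5],[-0.2,2,60,0,0.5],[-0.2,2,68,0,0.5],[-0.2,2,68,0,0.4]]'; python3 go.py 636 225.3 83 85.1
```

```text
t: 2.65
eef_pos: [636.0, 225.5, 82.7]
tcp_rot: [-3.141, 0.0, 1.486]
ft_force: [0.1, 0.4, 0.0]
opening: 0.524
grip_force: 0.0
[636.  225.5  82.7] tool shift [-0.1  0.  -0.3] turn 0.001 F [0.1 0.4 0. ]
```

```bash
python3 steer.py '[[0,0,0,0,0],[0,0,0,0,0],[0,0,0,0,0],[0,0,0,0,0],[0,0,0,0,0]]';python3 steer.py '[[0,0,0,0,0],[0,0,0,0,0],[0,0,0,0,0],[0,0,0,0,0],[0,0,0,0,0]]'; python3 go.py 636 225.3 83 85.1
```

```text
t: 3.07
eef_pos: [636.7, 225.3, 83.4]
tcp_rot: [3.141, -0.0, 1.486]
ft_force: [0.6, 0.2, -0.2]
opening: 0.172
grip_force: 0.0
t: 3.48
eef_pos: [636.7, 225.3, 83.2]
tcp_rot: [3.141, -0.0, 1.486]
ft_force: [-0.7, -0.1, 5.8]
opening: 0.146
grip_force: 30.0
[636.7 225.3  83.2] tool shift [-0.1 -0.7  0.2] turn 0.0 F [-0.7 -0.1  5.8]
```

```bash
python3 steer.py '[[0,0,-1,0,0],[0,0,-2,0,0],[0,0,-3,0,0],[0,0,-4,0,0],[0,0,-5,0,0]]';python3 steer.py '[[0,0,-2,0,0],[0,0,-4,0,0],[0,0,-6,0,0],[0,0,-8,0,0],[0,0,-10,0,0]]'
```

```text
t: 3.9
eef_pos: [635.8, 225.2, 86.8]
tcp_rot: [-3.14, 0.001, 1.486]
ft_force: [-0.9, -0.1, -6.1]
opening: 0.145
grip_force: 30.0
t: 4.32
eef_pos: [636.6, 225.3, 98.1]
tcp_rot: [3.141, -0.0, 1.486]
ft_force: [0.3, 0.5, -3.7]
opening: 0.146
grip_force: 30.0
```

```bash
python3 steer.py '[[0,0,-5,0,0],[0,0,-10,0,0],[0,0,-15,0,0],[0,0,-20,0,0],[0,0,-25,0,0]]';python3 steer.py '[[0,0,-8,0,0],[0,0,-16,0,0],[0,0,-24,0,0],[0,0,-32,0,0],[0,0,-40,0,0]]'; python3 - <<'E'
from h import *
for n in("scene","top"):
    p,d=optics.read_camera(n); np.savez(n+"2.npz",p=p,d=d)
    if n=="scene": cv2.imwrite("pics/s2.png",cv2.resize(p[110:290,190:430],None,fx=3,fy=3)[:,:,::-1])
s=probe_bus.state(); print(s["eef_pos"],s["ft_force"])
E
```

```text
t: 4.73
eef_pos: [636.7, 225.3, 123.7]
tcp_rot: [3.141, -0.0, 1.486]
ft_force: [0.5, 0.1, -0.2]
opening: 0.146
grip_force: 30.0
t: 5.15
eef_pos: [636.5, 225.3, 163.7]
tcp_rot: [3.141, -0.0, 1.486]
ft_force: [0.5, -0.1, -0.8]
opening: 0.145
grip_force: 30.0
[637.04710936 225.44349166 164.44222309] [-0.19970072  0.043796   -0.47236322]
```

View pics/s2.png

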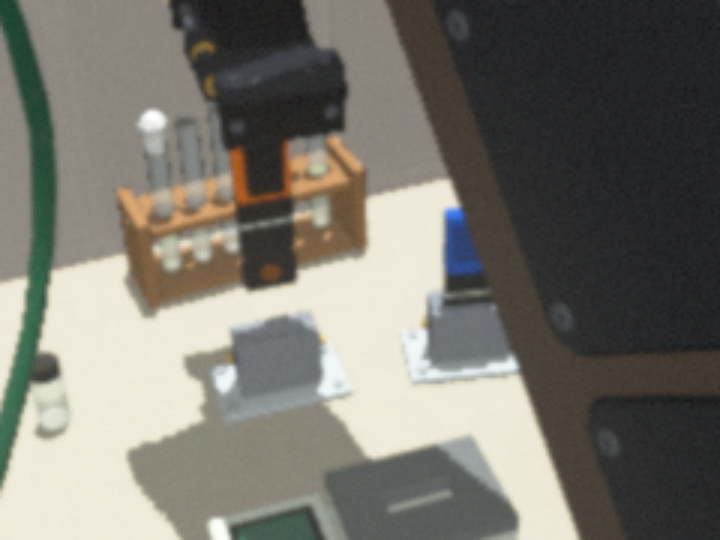

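The paddle is out and hangs upright: handle at crop (265,175), white line at (265,222), blade tip at (270,285). The blue paddle and the vial are unmoved. I'll measure the line height and lateral offset in the hand.

```bash
python3 - <<'E'
from h import *
D=np.load("scene2.npz");p=D["p"];P=pts("scene",D["d"]);g=p.astype(int).sum(2);f,cx,cy,o,M=cam("scene")
tcp=np.array([636.6,225.3,163.8]); yw=np.radians(-4.9); nx=np.array([np.cos(yw),np.sin(yw),0]); ny=np.array([-np.sin(yw),np.cos(yw),0])
def onface(u,v,off=-4):
    r=M@np.array([(u-cx)/f,(v-cy)/f,1]); c=tcp+nx*off; k=((c-o)@nx)/(r@nx); q=o+r*k; return (q-tcp)@ny, q[2]
print("expect line z",163.8+19-96+52,"tip",163.8+19-96, "handle bottom",163.8+19-26)
# row profiles across the blade
for v in range(188,205,2):
    row=g[v,262:300]; d=np.where(row<170)[0]+262
    if len(d): print(v,d.min(),d.max(),[np.round(onface(x,v),1).tolist() for x in(d.min()-.5,d.max()+.5)])
print("cols"); 
for u in(272,276,280,284): 
    print(u,g[172:208,u].tolist())
S=[np.array(onface(u,v))for u in(272,276,280,284) for v in [180+np.argmax(g[180:190,u])]];print(np.round(S,1))
E
```

```text
expect line z 138.8 tip 86.80000000000001 handle bottom 156.8
188 271 286 [[17.8, 134.2], [-13.1, 127.4]]
190 271 286 [[18.2, 129.6], [-12.8, 122.7]]
192 271 286 [[18.6, 125.1], [-12.5, 118.1]]
194 272 286 [[17.0, 120.0], [-12.2, 113.4]]
196 272 287 [[17.4, 115.4], [-13.9, 108.2]]
198 272 287 [[17.8, 110.7], [-13.6, 103.5]]
200 272 287 [[18.2, 106.0], [-13.3, 98.7]]
202 272 286 [[18.6, 101.3], [-11.0, 94.3]]
204 273 277 [[17.1, 96.1], [7.2, 93.8]]
cols
272 [189, 214, 242, 255, 270, 232, 171, 150, 126, 137, 150, 155, 252, 371, 299, 187, 141, 140, 150, 153, 148, 142, 152, 157, 157, 169, 150, 155, 151, 163, 146, 172, 178, 266, 426, 582]
276 [125, 131, 147, 209, 220, 194, 158, 138, 143, 137, 154, 229, 346, 304, 197, 147, 150, 150, 138, 154, 146, 145, 150, 154, 147, 148, 158, 158, 171, 171, 167, 156, 164, 223, 427, 634]
280 [121, 143, 204, 250, 203, 157, 140, 146, 140, 142, 184, 278, 309, 230, 162, 144, 144, 149, 149, 147, 146, 151, 152, 156, 150, 166, 197, 221, 228, 228, 223, 194, 205, 386, 617, 679]
284 [179, 200, 247, 211, 165, 142, 139, 126, 152, 174, 265, 345, 259, 162, 159, 139, 135, 129, 156, 147, 149, 137, 139, 161, 160, 157, 153, 158, 169, 157, 164, 172, 331, 578, 667, 689]
[[ 14.4 140.3]
 [  6.6 140.9]
 [ -1.1 139.3]
 [ -9.  139.9]]
```

```bash
python3 go.py 429.2 207 193 87; python3 - <<'E'
from h import *
D=np.load("scene0.npz");g=D["p"].astype(int).sum(2)
print(g[262:284,308:352:2])
E
```

```text
[637.  225.4 164.4] tool shift [ -36.  -205.5  -29.1] turn -0.033 F [-0.2  0.  -0.5]
[[548 547 528 516 472 438 407 378 377 359 371 371 370 368 367 365 367 368
  363 370 363 384]
 [539 522 471 436 403 379 359 364 367 370 374 366 366 370 361 365 363 371
  370 365 373 378]
 [479 438 405 389 374 370 364 369 366 361 369 371 373 367 370 360 365 360
  369 369 366 364]
 [403 379 372 367 361 365 371 363 370 373 371 364 363 355 365 370 366 357
  364 356 362 371]
 [377 362 361 365 369 371 368 370 370 363 367 364 374 362 368 370 372 370
  372 366 367 372]
 [364 359 364 369 364 367 368 372 361 363 366 368 358 366 370 357 358 369
  366 374 361 369]
 [369 374 358 364 373 367 372 365 363 361 371 368 363 355 357 365 353 363
  367 378 357 375]
 [370 371 364 369 367 367 368 357 364 368 366 367 365 349 342 331 335 359
  361 364 366 361]
 [364 376 366 359 368 362 359 370 366 364 371 367 352 311 295 262 294 361
  364 363 361 375]
 [369 359 364 370 371 365 367 365 367 363 340 329 303 251 241 235 255 353
  363 374 363 371]
 [362 371 374 365 372 359 363 363 351 338 301 274 249 229 232 239 231 325
  371 368 3
[... 331 characters left out ...]
9 340 345 362 362 363 359 362
  366 365 362 366]
 [364 367 370 359 362 274 242 257 292 335 346 366 357 358 367 371 366 364
  358 371 368 364]
 [362 356 365 365 357 309 288 320 346 365 362 362 367 361 363 364 368 369
  361 370 368 365]
 [366 362 363 369 366 343 335 357 363 372 362 364 365 369 366 365 368 362
  370 365 372 369]
 [368 369 367 375 371 355 363 368 368 371 366 368 370 366 360 365 365 367
  373 368 365 369]
 [368 373 362 363 368 371 369 369 366 373 375 375 368 365 361 366 369 360
  370 373 372 366]
 [368 361 367 368 370 372 361 367 368 364 359 365 369 371 368 365 364 363
  371 372 372 368]
 [364 367 366 370 362 368 369 368 366 372 364 367 372 366 370 366 361 363
  367 369 360 367]]
```

```bash
python3 - <<'E'
from h import *
D=np.load("scene0.npz");g=D["p"].astype(float).sum(2)
w=np.zeros_like(g); w[264:284,312:350]=np.clip((350-g)/125,0,1)[264:284,312:350]
w*=comp(w>.1,(330,273)); I=np.argwhere(w>0); ww=w[w>0]
q=np.array([onplane("scene",b,a,78)[:2] for a,b in I]); c=(q*ww[:,None]).sum(0)/ww.sum(); C=((q-c).T*ww)@(q-c)/ww.sum(); e,V=np.linalg.eigh(C)
print("slot scene",c.round(1),np.sqrt(12*e).round(1),np.degrees(np.arctan2(V[1,1],V[0,1])))
E
python3 steer.py '[[0,0,-20,0,0],[-4,-20,-29,-0.01,0],[-11,-60,-29,-0.033,0],[-18,-100,-29,-0.033,0],[-25,-140,-29,-0.033,0]]';  python3 go.py 429.2 207 193 87
```

```text
slot scene [431.8 208. ] [ 9.6 41.8] 85.30657064313948
t: 5.67
eef_pos: [492.9, 211.8, 191.2]
tcp_rot: [-3.141, 0.0, 1.519]
ft_force: [1.0, 0.5, -0.7]
opening: 0.148
grip_force: 30.0
[492.9 211.8 191.2] tool shift [ -8.1 -63.4  -1.8] turn 0.0 F [ 1.   0.5 -0.7]
```

```bash
python3 steer.py '[[-3,-25,0,0,0],[-7,-50,0,0,0],[-8,-62.5,0,0,0],[-8,-62.5,0,0,0],[-8,-62.5,0,0,0]]';  python3 go.py 430 207.2 193 87; python3 - <<'E'
from h import *
for n in("scene","top"):
    p,d=optics.read_camera(n); np.savez(n+"3.npz",p=p,d=d)
    c=p[180:330,240:440] if n=="scene" else p[210:320,230:380]
    cv2.imwrite(f"pics/{n}3.png",cv2.resize(c,None,fx=3.6,fy=3.6)[:,:,::-1])
E
```

```text
t: 6.08
eef_pos: [432.2, 207.7, 192.0]
tcp_rot: [3.141, -0.0, 1.519]
ft_force: [0.6, 0.6, -0.9]
opening: 0.145
grip_force: 30.0
[432.2 207.7 192. ] tool shift [-0.6 -2.2 -1. ] turn 0.001 F [ 0.6  0.6 -0.9]
```

View pics/scene3.png

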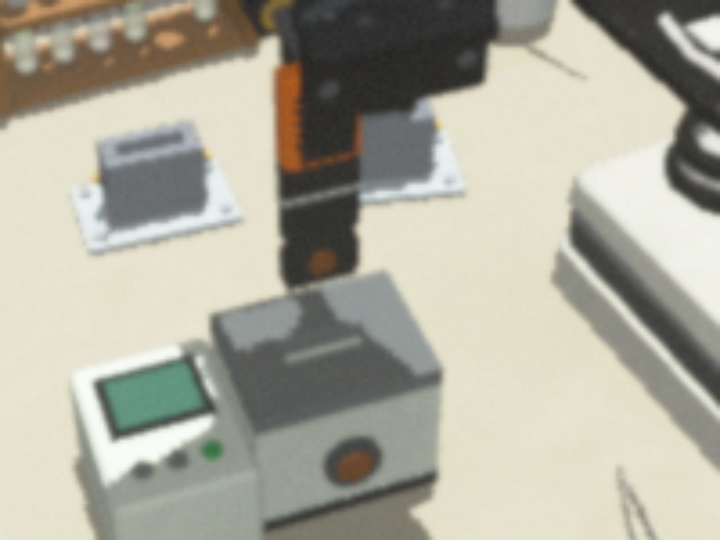

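View pics/top3.png

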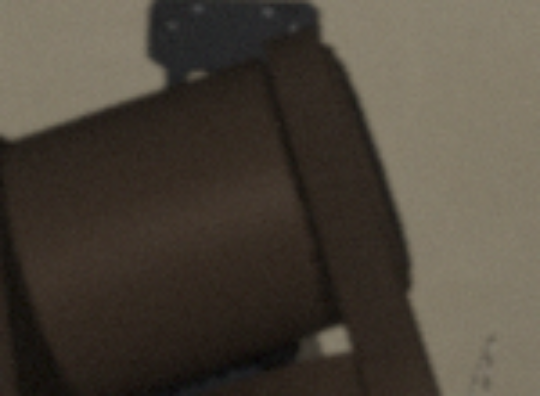

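In the scene view the paddle is in the hand, with its white line at crop (320,193) and tip at (320,280), above the slot at (325,349). The orange holder is empty at (150,165), and the top view is blocked by the arm. I'll calibrate the scene camera's bias against the known paddle pose here.

```bash
cat > blade.py <<'E'
from h import *
import sys
def meas(g,tcp,yaw_deg,rows,cols):
    f,cx,cy,o,M=cam("scene"); a=np.radians(yaw_deg); nx=np.array([np.cos(a),np.sin(a),0]); ny=np.array([-np.sin(a),np.cos(a),0])
    def face(u,v,off=-4):
        r=M@np.array([(u-cx)/f,(v-cy)/f,1]); q=o+r*(((tcp+nx*off-o)@nx)/(r@nx)); return (q-tcp)@ny,q[2]-tcp[2]
    out=[]
    for v in rows:
        r=g[v]; m=(cols[0]+cols[1])//2; th=lambda b:(b+150)/2
        L=m
        tl=th(np.median(r[cols[0]-12:cols[0]-6])); tr=th(np.median(r[cols[1]+6:cols[1]+12]))
        while r[L]<tl: L-=1
        R_=m
        while r[R_]<tr: R_+=1
        l=L+(r[L]-tl)/(r[L]-r[L+1]); rr=R_-(r[R_]-tr)/(r[R_]-r[R_-1])
        A=face(l,v);B=face(rr,v); out.append((A[0],B[0],(A[0]+B[0])/2))
    return np.array(out),face
E
python3 - <<'E'
from blade import *
D=np.load("scene3.npz");g=D["p"].astype(float).sum(2); tcp=np.array([432.2,207.7,192.2])
o,face=meas(g,tcp,-3,range(236,247,2),(318,339)); print(o.round(1))
for u in range(321,338,3):
    v=np.arange(228,243); w=g[228:243,u]; k=np.argmax(w); s=slice(max(k-2,0),k+3); ww=np.clip(w[s]-160,0,None); vv=(v[s]*ww).sum()/ww.sum(); print(u,vv.round(2),np.round(face(u,vv),1))
print("expected line dz -25")
for u in range(322,338,3): print(u,g[250:268,u].astype(int).tolist())
# slot now
print(g[270:284,314:346:2].astype(int))
E
```

```text
[[ 20.7 -15.5   2.6]
 [ 21.5 -15.3   3.1]
 [ 21.6 -15.    3.3]
 [ 21.7 -13.7   4. ]
 [ 21.5 -13.5   4. ]
 [ 20.1 -14.9   2.6]]
321 235.71 [ 15.1 -23.8]
324 235.02 [ 10.2 -23.8]
327 234.3 [  5.3 -23.9]
330 233.59 [  0.4 -23.9]
333 232.77 [ -4.6 -23.7]
336 232.13 [ -9.6 -23.9]
expected line dz -25
322 [158, 154, 159, 155, 148, 149, 158, 146, 165, 285, 427, 385, 300, 343, 405, 425, 440, 426]
325 [152, 156, 173, 184, 182, 165, 158, 168, 238, 356, 361, 301, 252, 261, 272, 265, 276, 267]
328 [223, 212, 219, 221, 209, 202, 193, 209, 353, 434, 379, 294, 265, 268, 261, 269, 257, 268]
331 [201, 213, 210, 219, 215, 180, 197, 326, 468, 480, 463, 442, 440, 417, 386, 335, 283, 260]
334 [148, 156, 154, 158, 147, 167, 290, 473, 494, 459, 457, 455, 453, 449, 454, 448, 438, 445]
337 [147, 145, 145, 172, 180, 273, 427, 479, 471, 456, 454, 453, 464, 454, 448, 457, 452, 455]
[[456 449 447 433 355 263 271 259 269 268 284 313 330 367 448 449]
 [460 460 455 398 295 268 269 272 278 285 285 281 283 318 428 452]
 [447 459 445 382 279 270 278 277 280 282 279 285 293 289 403 451]
 [433 429 415 336 281 276 276 275 273 278 285 297 344 290 344 437]
 [353 345 342 300 277 286 276 282 284 299 332 378 398 334 288 392]
 [283 277 286 283 280 286 272 308 323 365 401 397 372 306 274 324]
 [257 257 272 283 269 288 319 385 398 408 384 338 306 281 259 278]
 [265 269 270 292 316 362 398 405 391 344 309 278 266 265 271 262]
 [260 259 267 345 384 400 383 354 315 282 271 258 264 260 265 266]
 [261 259 283 390 392 358 312 289 270 259 257 258 256 265 261 262]
 [264 266 278 349 326 296 264 266 267 265 261 260 257 251 261 256]
 [266 265 264 304 274 264 260 260 270 263 264 266 267 258 258 268]
 [270 255 253 259 260 265 261 259 259 263 264 261 267 263 260 264]
 [262 258 264 254 265 263 264 263 262 262 268 252 262 260 267 262]]
```

```bash
python3 steer.py '[[-0.8,-1.7,6,0,0],[-0.8,-1.7,14,0,0],[-0.8,-1.7,22,0,0],[-0.8,-1.7,30,0,0],[-0.8,-1.7,30,0,0]]';  python3 go.py 430.5 207 161 87; python3 - <<'E'
from h import *
p,d=optics.read_camera("scene"); np.savez("scene4.npz",p=p,d=d)
cv2.imwrite("pics/s4.png",cv2.resize(p[225:305,285:375],None,fx=7,fy=7,interpolation=cv2.INTER_CUBIC)[:,:,::-1])
E
```

```text
t: 6.6
eef_pos: [429.7, 206.5, 159.7]
tcp_rot: [-3.139, 0.001, 1.519]
ft_force: [-0.4, 0.3, -0.3]
opening: 0.149
grip_force: 30.0
[429.7 206.5 159.7] tool shift [ 0.5  0.8 -1.3] turn 0.0 F [-0.4  0.3 -0.3]
```

View pics/s4.png

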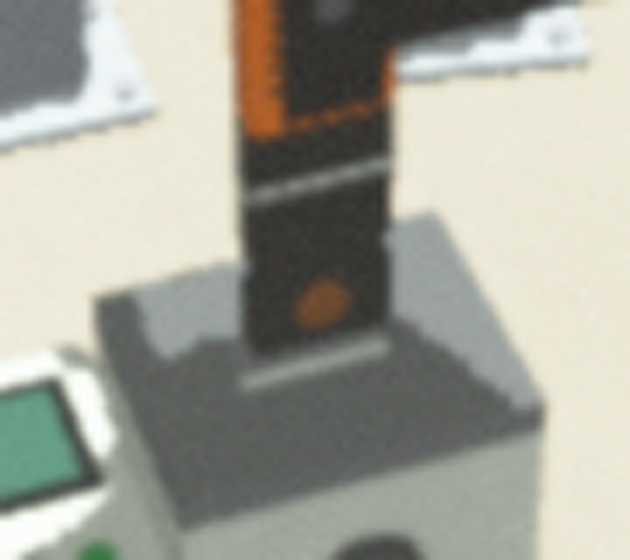

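```bash
python3 - <<'E'
from h import *
s=probe_bus.state(); print(s["eef_pos"].round(1))
for nm,c,z in(("tip bottom left",(251,352),84),("tip frontleft",(263,357),84),("tip right",(386,328),84),("strip l-near",(243,390),78),("strip r-near",(389,351),78),("strip l-far",(243,379),78),("strip r-far",(388,338),78)):
    print(nm,onplane("scene",285+c[0]/7-.43,225+c[1]/7-.43,z)[:2].round(1))
a=np.radians(-3)
for cen in((431.8,208),(430.5,207)):
  for sx,sy in((-6,20),(6,20),(6,-20),(-6,-20)):
    w=np.array([cen[0]+sx*np.cos(a)-sy*np.sin(a),cen[1]+sx*np.sin(a)+sy*np.cos(a),78]); u,v=proj("scene",w); print("slot corner crop",round((u-285+.43)*7),round((v-225+.43)*7))
E
```

```text
[429.9 206.6 160.5]
tip bottom left [430.  225.2]
tip frontleft [427.3 223.2]
tip right [424.5 192.8]
strip l-near [424.8 229.4]
strip r-near [422.7 192.8]
strip l-far [428.1 228.1]
strip r-far [426.7 191.3]
slot corner crop 244 383
slot corner crop 228 348
slot corner crop 384 306
slot corner crop 402 340
slot corner crop 250 385
slot corner crop 234 351
slot corner crop 390 309
slot corner crop 409 342
```

The tip (crop (320,340)) hangs centred just above the slot, whose near edge is the light strip from (243,385) to (388,345). Both views agree within about 1 mm, so I'll enter slowly and watch the force.

```bash
python3 steer.py '[[0.4,0,2,0,0],[0.4,0,4,0,0],[0.4,0,6,0,0],[0.4,0,8,0,0],[0.4,0,10,0,0]]'; python3 steer.py '[[0,0,1,0,0],[0,0,2,0,0],[0,0,3,0,0],[0,0,4,0,0],[0,0,5,0,0]]'; python3 go.py 430 207 103 87
```

```text
t: 7.07
eef_pos: [430.3, 207.2, 151.6]
tcp_rot: [3.141, -0.0, 1.519]
ft_force: [-0.1, -0.4, -1.5]
opening: 0.146
grip_force: 30.0
t: 7.48
eef_pos: [430.3, 207.2, 146.6]
tcp_rot: [3.141, -0.0, 1.519]
ft_force: [0.1, 1.2, -1.5]
opening: 0.146
grip_force: 30.0
[430.3 207.2 146.6] tool shift [-0.2 -0.3 43.6] turn 0.0 F [ 0.1  1.2 -1.5]
```

```bash
python3 steer.py '[[0,0,2,0,0],[0,0,4,0,0],[0,0,6,0,0],[0,0,8,0,0],[0,0,10,0,0]]'; python3 - <<'E'
from h import *
for i in range(3): p,d=optics.read_camera("scene"); s=probe_bus.state(); print(s["eef_pos"].round(1),s["ft_force"].round(2),s["moment"].round(3))
np.savez("scene5.npz",p=p,d=d)
cv2.imwrite("pics/s5.png",cv2.resize(p[225:305,285:375],None,fx=7,fy=7,interpolation=cv2.INTER_CUBIC)[:,:,::-1])
E
```

```text
t: 7.9
eef_pos: [430.3, 207.2, 136.4]
tcp_rot: [-3.142, -0.0, 1.519]
ft_force: [-0.9, -0.5, -0.6]
opening: 0.144
grip_force: 30.0
[430.1 207.2 136.1] [-0.34 -0.48 -0.43] [-0.136  0.032 -0.009]
[430.2 207.1 136.3] [-0.68 -0.72 -0.92] [-0.134  0.148 -0.006]
[430.2 207.2 136.5] [ 1.14  0.37 -0.88] [-0.096  0.059 -0.029]
```

View pics/s5.png

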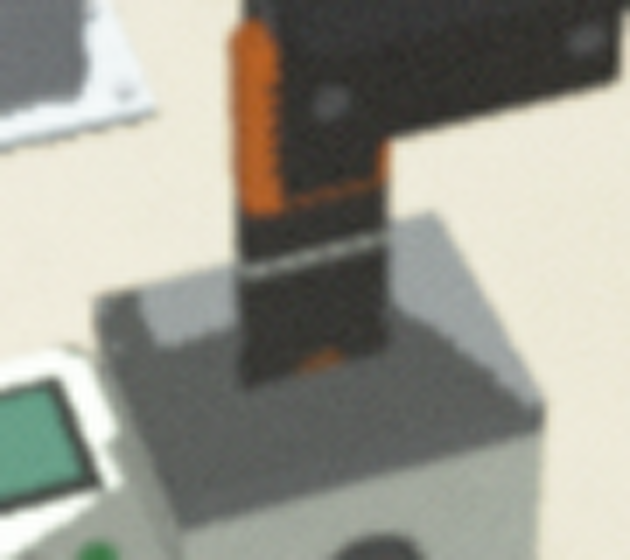

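The blade is in the slot (crop (245,385)–(388,350)), with the line still above the top face at (315,255), upright and without contact force. The -y gap looks slightly larger, so I'll shift −0.5 mm in y and go down.

```bash
python3 steer.py '[[-0.5,0,3,0,0],[-0.5,0,6,0,0],[-0.5,0,9,0,0],[-0.5,0,12,0,0],[-0.5,0,15,0,0]]'; python3 steer.py '[[0,0,3,0,0],[0,0,6,0,0],[0,0,9,0,0],[0,0,12,0,0],[0,0,14,0,0]]'; python3 - <<'E'
from blade import *
for i in range(3): p,d=optics.read_camera("scene"); s=probe_bus.state(); print(s["eef_pos"].round(1),s["ft_force"].round(2),s["moment"].round(3))
np.savez("scene6.npz",p=p,d=d); g=p.astype(float).sum(2); tcp=s["eef_pos"]
_,face=meas(g,tcp,-3,[],(0,0))
def near(v): # depth of near slot edge irrelevant: print columns
    pass
for u in range(322,340,3):
    v=np.arange(262,284); w=g[262:284,u]; print(u,w.astype(int).tolist())
    k=np.argmax(w[:14]*(v[:14]<276)); 
cv2.imwrite("pics/s6.png",cv2.resize(p[225:305,285:375],None,fx=7,fy=7,interpolation=cv2.INTER_CUBIC)[:,:,::-1])
E
```

```text
t: 8.47
eef_pos: [430.2, 206.7, 121.3]
tcp_rot: [-3.141, -0.0, 1.519]
ft_force: [0.2, 0.1, -1.4]
opening: 0.142
grip_force: 30.0
t: 8.88
eef_pos: [430.2, 206.7, 107.3]
tcp_rot: [-3.141, -0.0, 1.519]
ft_force: [-1.1, 0.1, -0.8]
opening: 0.144
grip_force: 30.0
[430.1 206.6 107. ] [ 0.22  0.03 -1.17] [-0.109  0.062  0.03 ]
[430.1 206.7 107.3] [-0.52 -0.1  -0.97] [-0.115  0.052  0.006]
[430.2 206.7 107.5] [ 0.68 -0.52 -0.82] [-0.119  0.018 -0.03 ]
322 [317, 312, 317, 314, 313, 287, 258, 195, 161, 176, 155, 157, 181, 275, 338, 270, 189, 189, 251, 274, 279, 275]
325 [192, 206, 214, 242, 243, 250, 199, 170, 158, 159, 167, 170, 267, 365, 294, 197, 184, 236, 267, 284, 272, 268]
328 [142, 139, 152, 156, 190, 188, 167, 144, 160, 154, 159, 262, 370, 314, 196, 182, 227, 263, 258, 281, 283, 278]
331 [147, 145, 140, 171, 177, 162, 149, 154, 156, 143, 212, 323, 304, 224, 179, 216, 263, 272, 260, 278, 278, 276]
334 [143, 130, 154, 167, 170, 143, 149, 164, 161, 207, 303, 314, 236, 177, 200, 250, 271, 273, 270, 279, 271, 277]
337 [154, 153, 173, 175, 165, 155, 141, 149, 175, 276, 315, 247, 168, 194, 254, 276, 271, 273, 272, 283, 279, 271]
```

View pics/s6.png

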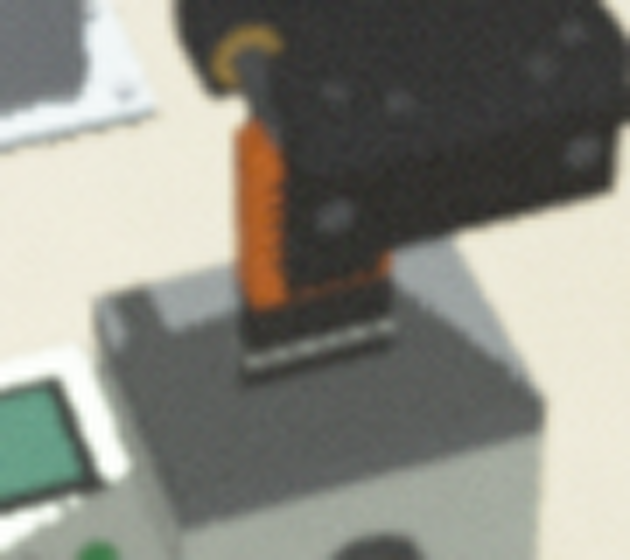

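```bash
python3 - <<'E'
from blade import *
g=np.load("scene6.npz")["p"].astype(float).sum(2); tcp=np.array([430.2,206.7,107.3]); _,face=meas(g,tcp,-3,[],(0,0))
for u in(325,328,331,334,337):
    v=np.arange(262,284); w=g[262:284,u]; k=8+np.argmax(w[8:15]); s=slice(k-2,k+3); ww=np.clip(w[s]-165,0,None); vl=(v[s]*ww).sum()/ww.sum()
    j=k+2
    while not (w[j]<222<=w[j+1]): j+=1
    ve=v[j]+(222-w[j])/(w[j+1]-w[j])
    zl=face(u,vl)[1]+tcp[2]; ze=onplane("scene",u,ve,78); print(u,round(vl,2),round(ve,2),"line z",zl.round(1),"edge cast on z78",ze.round(1),"edge ray at face z",(face(u,ve)[1]+tcp[2]).round(1))
E
```

```text
325 275.17 278.73 line z 83.4 edge cast on z78 [424.3 219.5  78. ] edge ray at face z 75.2
328 274.24 277.89 line z 83.7 edge cast on z78 [424.1 214.2  78. ] edge ray at face z 75.2
331 273.52 277.13 line z 83.5 edge cast on z78 [423.7 209.   78. ] edge ray at face z 75.1
334 272.69 276.44 line z 83.6 edge cast on z78 [423.1 203.8  78. ] edge ray at face z 74.8
337 271.88 275.47 line z 83.6 edge cast on z78 [423.2 198.3  78. ] edge ray at face z 75.2
```

```bash
python3 steer.py '[[0,-0.3,0,0,0],[0,-0.6,1,0,0],[0,-1,2,0,0],[0,-1,3,0,0],[0,-1,4.2,0,0]]'; python3 steer.py '[[0,0,0,0,0],[0,0,0,0,0],[0,0,0,0,0],[0,0,0,0,0]]'; python3 - <<'E'
from blade import *
F=[];E=[];G=[];Mo=[]
for i in range(6): p,d=optics.read_camera("scene"); s=probe_bus.state(); F.append(s["ft_force"]);E.append(s["eef_pos"]);Mo.append(s["moment"]);G.append(p.astype(float).sum(2))
print(np.mean(E,0).round(2),np.mean(F,0).round(2),np.mean(Mo,0).round(3),s["tcp_rot"].round(3)); g=np.mean(G,0); tcp=np.mean(E,0)
_,face=meas(g,tcp,-3,[],(0,0))
for u in(325,328,331,334,337):
    v=np.arange(262,284); w=g[262:284,u]; k=8+np.argmax(w[8:18]); s=slice(k-2,k+3); ww=np.clip(w[s]-165,0,None); vl=(v[s]*ww).sum()/ww.sum()
    print(u,w[6:].astype(int).tolist(),"line z",(face(u,vl)[1]+tcp[2]).round(1))
np.save("g7.npy",g)
E
```

```text
t: 9.45
eef_pos: [429.3, 206.8, 103.4]
tcp_rot: [3.141, -0.0, 1.519]
ft_force: [0.0, 0.1, 0.0]
opening: 0.139
grip_force: 30.0
t: 9.78
eef_pos: [429.3, 206.8, 103.5]
tcp_rot: [3.141, -0.0, 1.519]
ft_force: [0.1, 0.6, -0.6]
opening: 0.142
grip_force: 30.0
[429.29 206.76 103.46] [-0.37 -0.11 -0.9 ] [-0.083  0.061 -0.018] [ 3.142 -0.     1.519]
325 [252, 266, 224, 172, 154, 150, 150, 170, 266, 371, 320, 266, 270, 275, 275, 277] line z 79.2
328 [176, 171, 159, 157, 153, 158, 159, 239, 350, 316, 266, 267, 275, 269, 275, 272] line z 79.4
331 [181, 167, 155, 151, 149, 153, 215, 317, 310, 261, 263, 276, 271, 273, 275, 274] line z 79.6
334 [162, 154, 154, 146, 154, 204, 305, 330, 279, 260, 271, 278, 274, 274, 276, 276] line z 78.8
337 [154, 144, 152, 153, 177, 274, 342, 289, 266, 272, 275, 274, 277, 278, 274, 270] line z 78.7
```

```bash
python3 steer.py '[[0,-0.4,0.2,0,0],[0,-0.4,0.2,0,0],[0,-0.4,0.2,0,0],[0,-0.4,0.2,0,0]]'; python3 steer.py '[[0,0,0,0,0],[0,0,0,0,0],[0,0,0,0,0],[0,0,0,0,0],[0,0,0,0,0]]'; python3 - <<'E'
from h import *
F=[];E=[]
for i in range(6): optics.read_camera("scene"); s=probe_bus.state(); F.append(s["ft_force"]);E.append(s["eef_pos"])
f=np.mean(F,0); print(np.mean(E,0).round(2),f.round(2),s["t"],np.abs(s["qvel"]).max())
if np.abs(f).max()<2.5: print(env.job_done())
E
```

```text
t: 10.42
eef_pos: [428.9, 206.8, 103.2]
tcp_rot: [3.142, -0.0, 1.519]
ft_force: [-0.0, -0.2, -0.7]
opening: 0.148
grip_force: 30.0
t: 10.83
eef_pos: [428.9, 206.8, 103.2]
tcp_rot: [3.142, -0.0, 1.519]
ft_force: [-1.0, -0.7, -0.2]
opening: 0.145
grip_force: 30.0
[428.87 206.77 103.24] [ 0.12  0.24 -0.94] 11.1333 0.0013184703402315354
the job is handed in; nothing more can be done
None
```

I handed the job in at 11.1 s: the orange paddle hangs upright from the gripper in the reader slot with no contact force measured, its white line level with the top face to within about 1 mm by my estimate (the scene camera read about 1 mm high); I did not touch the blue paddle, bottle or vial.

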